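Index a brass rosette and swing the punch guide over it

TASK

Set up the small indexing table for punching the next petal of the brass rosette, only by pushing with a fingertip. First, with the swing arm still parked aside, push a spoke of the turntable until its flat arrow-headed pointer points straight at the square post (not the round-topped one); then push the swing arm round until it is fully home against its stop, with its ring over the rosette. Leave the rosette seated on the turntable, do not lift, carry or knock aside anything else on the bench, and finish with the hand clear.

Things in the scene. Friction and masses are not known exactly. Their poses are not given: they have to be found in the camera images.
- turntable (a joint): Angle of the spoked steel turntable about its vertical axis, rad, growing counter-clockwise seen from above (range -3.1 to 3.1). It turns stiffly (0.2 N m, about 2.5 N at a spoke) and stays where it is left. Disc 116 mm across, top 75 mm above the bench. Four level spokes 90 degrees apart, centre lines 65 mm above the bench: the pointer, and three round rods 12 mm thick with black end balls
- table_axis (a point): Point on the turntable's vertical axis, 65 mm above the bench; bolted down; the arm's pivot lies along its +y. The rods' 18 mm balls are 115 mm from here. Beside the spokes a finger has free space down to the 12 mm thick foot plate (150 mm square, plus a 50 mm wide strip to the arm's pivot); under the disc is a 90 mm wide column
- pointer_tip (a point): Tip of the pointer, at its mid-height, 126 mm from the turntable's axis; x axis outwards along the pointer, z up. The pointer is the flat spoke: a steel bar 16 mm wide and 12 mm high with an arrow-head 30 mm wide
- square_top (a point): Centre of the top of the square post: a plain steel post 26 mm square, 74 mm high, on a 44 mm square foot, fixed, standing 145 to 185 mm from the turntable's axis; the pointer is to point at it
- round_top (a point): Top of the round post: 26 mm thick with a domed top, 75 mm high, on a 44 mm round foot, fixed, 145 to 185 mm from the turntable's axis; not the one wanted. The two posts may stand either way round
- swing_arm (a joint): Angle of the swing arm about its vertical pivot, rad: 0 is fully home against its stop, the ring over the rosette; grows as the arm swings clockwise seen from above, out towards the stand's -x side (up to 1.9). It stays where it is left (about 0.15 N m)
- guide_pivot (a point): The swing arm's pivot axis, at mid-height of the arm, 101 mm above the bench; fixed, 190 mm from the turntable's axis
- guide_ring (a point): Centre of the ring at the end of the swing arm, 154 mm from the pivot. The arm is a level steel bar 14 mm wide and 12 mm high (95 to 107 mm above the bench) with a ring 38 mm across; it passes above the spokes and the rosette, which end 83 mm above the bench
- rosette_mid (a point): Centre of the brass rosette, half-way up: a loose eight-petalled plate 100 mm across and 6 mm thick lying on the turntable round a 19 mm centre pin, turning with it. It must stay seated
- hammer: Bystander: ball hammer lying on the bench, 250 mm long, wooden handle 22 mm thick; origin on the bench under the handle
- punch: Bystander: steel punch standing upright, 85 mm high, foot 26 mm across; origin at the middle of its foot
- rivet_cup: Bystander: open steel cup, 64 mm across, 55 mm high; origin at the middle of its underside
- polish_can: Bystander: can 60 mm across, 85 mm high; origin at the middle of its underside
- leaf: Bystander: flat brass leaf ornament about 115 by 80 mm, 6 mm thick; origin at its underside
- lead_weight: Bystander: knobbed weight 48 mm across, 58 mm high; origin at the middle of its underside
Mind the look-alikes: they are no part of the job. Leave any green or turquoise look-alike of the part that bears square_top alone.

How it is judged:
By the outcome, as a careful person would: the job done as asked, in the order asked, and still so for the second after the job is handed in, with the robot touching nothing.
It also fails if it takes over 58 s, if anything falls off the work surface, if the arm or the gripper's body presses on something with over 40 N, if the wrist force passes 120 N, or if a joint passes its speed limit or range.

ROBOT

A 6-joint arm with a two-finger parallel gripper is mounted at the origin on the work surface. World frame = base frame: x ahead of the robot, y to its left, z up, the work surface at z = 0. Lengths are in mm, angles in rad, forces in N, time in s.
With the tool pointing down it reaches from about 250 to 725 mm from the base axis. Payload 9.7 kg.
Tool frame: the origin (TCP) lies midway between the tips of the shut fingers; the grasp point (between the pads) lies 19 mm behind it (manip.hold_point_z is the z of the grasp point in the tool frame, in mm); z points along the fingers, y is the line along which they close (so a half turn about z gives the same grasp; the last joint's range is limited). The gripper opens to 85 mm and grips with 20 to 120 N. Pads are 22 mm wide; open, the fingers measure 114 mm over their backs; the gripper's body (76 mm by 85 mm) begins 54 mm behind the grasp point. The pads swing forward as they close: fully open they stand 13 mm farther back than shut.
Start: joints at [-1.259, 0.087, 0.176, 1.66, 0, 1.571], TCP at [168.722, -523.479, 231.284] pointing down, gripper open.
Joint ranges: [-3.13, 3.13], [-0.85, 1.81], [-1.15, 1.24], [-2.2, 2.28], [-1.44, 1.52], [-3.14, 3.14]. Speed limits (rad/s): [2.22, 2.22, 2.57, 3.14, 3.14, 3.14].

INTERFACE

Orientations are given as a unit quaternion [w, x, y, z].
In Python, from rig import sensors, optics, ticket, look_for, spot_point, manip gives the robot as it stands. The module is installed in compiled form; this text tells all that it offers.
- The arm moves only by the tool jog_arm, never from a script. Its argument "motion" is a list of rows, each an object of numbers: "x", "y", "z": the shift along the tool's x, y, z in cm; "turn": the turn about the tool's z in rad. In form: [{"x": .., "y": .., "z": .., "turn": ..}, ...]. A call has 1 to 12 rows; each row shifts and turns the commanded pose from where the row before left it, along the tool's axes as they then stand; what a row does not reach is not made up. A row lasts 1/10 s, in which the tool goes at most 50 mm and 8.59 degrees, less where a joint would pass 70% of its speed; a pose out of reach is approached as far as the arm can. A call with a gripper value outside its range is refused whole. "grip" is the finger opening in cm, from 0 to 8.54, set as the call begins (left out, the last holds). The fingers move at their own pace and stop on an object; "newtons" is the grip in N (left out, the last holds). Time passes only in rows, so rows that do not move let the fingers close. It gives the time, the measured TCP pose, the force, the opening and the grip force at its end, in the units of the state.
- sensors.read_state(): the state, without advancing time (a new reading comes with each control period).
- optics.capture(name): name is "scene" or "top" or "wrist"; returns (picture, depth): 400x640x3 uint8, red, green, blue; 400x640 float32, mm along the optical axis (not along the pixel's ray), 0 where there is no reading.
- optics.calibration(name): a dict with "intrinsics" (3x3 intrinsics, pixels), "eye" and "orientation" of the camera in the world; the wrist camera has in their place "hand_eye" (4x4, takes a point from camera to tool coordinates, whose origin is the TCP and whose axes are the flange's). Camera axes: x right, y up, looking along -z (the intrinsics and any distortion apply to the point x, -y, -z); pixel columns grow to the right and rows downward; lengths in mm; the calibration is good to about 2 mm. The wrist camera is an equidistant fisheye: a pixel r from the principal point sees the ray r / f radians off the axis. A picture is of the moment at which its call begins: read the wrist's pose just before it. calibration takes no time and is no camera call.
- ticket.hand_in(): hands the job in; it is judged then, once.
Trained networks look in the newest picture that a camera, given by its name, has taken for a name from the list of things; names that differ only in an ending like _2 or _b are one class to them, and where a whole thing is asked for, a point or a joint stands for the part that bears it (a point fixed in the world has none). Each returns a list of dicts, best first, with "confidence" (0 to 1); they miss things now and then, are a little off and sometimes report something else, mostly with a low value. They report only what shows in the picture. A call takes as long as a camera call. They do not tell look-alikes from the thing itself.
- look_for(label, camera): "extent" ([left, top, right, bottom] in pixels, round what is visible of it).
- spot_point(label, camera): "pixel" ([row, column] in pixels: a listed point, or the origin of a listed thing).
The state is a dict: "time": time; "q": joint angles; "dq": joint speeds; "joint_torque": joint torques, N m; "tcp_pos": TCP position; "ee_rot": TCP orientation; "contact_force": force on the tool from outside, world axes, zero at the start; "moment": the same for the moment, N m; "gripper_width": finger opening in mm; "grasp_force": force on a finger pad.
Only numpy, scipy, OpenCV 4.12 (cv2) and the standard library are available. Lean on these libraries where they do the work, as an engineer would, in place of code of your own. Each camera call takes 0.05 s, during which the arm holds its last target. There are 200 camera calls.

## Working session

There is one attempt and no reset: what is moved stays moved. The work goes in short steps, Python scripts to look and compute and a tool call to move; the robot and the scene stay as the last step left them, time stands still between calls to the robot, and variables do not carry over. Pictures are saved under pics/ and viewed, at most 10 in all, crops included, and the job is handed in when it is done.

Besides the shell and the picture viewer there is one more tool, called as a command line: name --argument value ..., lists and objects as JSON in quotes. jog_arm: Moves the arm, as the interface text tells. Its arguments: {"type":"object","properties":{"motion":{"type":"array"},"grip":{"type":"number"},"newtons":{"type":"number"}},"required":["motion"]}

```bash
mkdir -p pics; cat > h.py <<'E'
import numpy as np,cv2
from rig import sensors,optics,ticket,look_for,spot_point,manip
from scipy.spatial.transform import Rotation as R
def rot(o):
    o=np.array(o,float)
    return o if o.shape==(3,3) else R.from_quat(o[[1,2,3,0]]).as_matrix()
def ray(cam,px):
    c=optics.calibration(cam);K=np.array(c["intrinsics"]);r,cc=px
    d=np.array([(cc-K[0,2])/K[0,0],-(r-K[1,2])/K[1,1],-1])
    return np.array(c["eye"],float),rot(c["orientation"])@d
def at_z(cam,px,z):
    e,d=ray(cam,px);return e+d*(z-e[2])/d[2]
E
python3 - <<'E'
from h import *
for cam in("top","scene"):
    p,d=optics.capture(cam);cv2.imwrite(f"pics/{cam}0.png",p[:,:,::-1]);np.save(f"pics/{cam}0d.npy",d)
    c=optics.calibration(cam);print(cam,{k:np.round(np.array(v,float),3).tolist() if k!="x" else v for k,v in c.items() if not isinstance(v,str)})
    for n,z in dict(table_axis=65,pointer_tip=65,square_top=74,round_top=75,guide_pivot=101,guide_ring=101,rosette_mid=78).items():
        for s in spot_point(n,cam)[:3]: print(n,np.round(s["pixel"]),round(s["confidence"],2),np.round(at_z(cam,s["pixel"],z)))
print(sensors.read_state())
E
```

```text
top {'intrinsics': [[452.167, 0.0, 313.965], [0.0, 452.167, 201.096], [0.0, 0.0, 1.0]], 'eye': [405.64, 20.979, 1098.931], 'orientation': [-0.696, -0.064, 0.054, 0.713]}
table_axis [218. 352.] 0.83 [539. -53.  65.]
pointer_tip [184. 391.] 0.64 [ 618. -147.   65.]
pointer_tip [161. 284.] 0.26 [678. 102.  65.]
square_top [172. 434.] 0.96 [ 641. -246.   74.]
square_top [305. 404.] 0.93 [ 342. -159.   74.]
square_top [238. 424.] 0.65 [ 489. -213.   74.]
round_top [148. 323.] 0.53 [704.   9.  75.]
guide_pivot [226. 270.] 0.7 [521. 131. 101.]
guide_pivot [185. 389.] 0.54 [ 608. -137.  101.]
guide_ring [293. 288.] 0.61 [375.  94. 101.]
rosette_mid [216. 353.] 0.79 [543. -55.  78.]
scene {'intrinsics': [[423.22, 0.0, 317.399], [0.0, 423.22, 205.812], [0.0, 0.0, 1.0]], 'eye': [1175.205, -450.585, 710.209], 'orientation': [0.821, 0.381, 0.187, 0.382]}
table_axis [215. 280.] 0.91 [541. -50.  65.]
table_axis [168. 337.] 0.44 [487. 177.  65.]
table_axis [311. 185.] 0.28 [ 646. -342.   65.]
pointer_tip [252. 260.] 0.67 [ 610. -152.   65.]
pointer_tip [212. 395.] 0.43 [708. 160.  65.]
square_top [2
[... 359 characters left out ...]
'time': 0.8, 'q': array([-1.25900457e+00,  8.68684164e-02,  1.75905808e-01,  1.65982560e+00,
       -2.27891244e-05,  1.57076101e+00]), 'dq': array([-0.00050779, -0.00138299,  0.00135812,  0.00080995,  0.00206266,
       -0.00032873]), 'joint_torque': array([-9.64680985e-04, -5.20047140e+01,  4.64839840e+01,  1.30194596e-03,
        2.74767609e-05, -1.53448360e-05]), 'tcp_pos': array([ 168.70997974, -523.47061551,  231.30452358]), 'ee_rot': array([ 5.78037471e-06,  9.87870087e-01,  1.55282618e-01, -1.06260064e-05]), 'contact_force': array([ 0.37726951, -1.37088476, -0.02568024]), 'moment': array([ 0.00549265,  0.00469827, -0.07988123]), 'grasp_force': 0.0, 'gripper_width': 85.18446801996159}
```

```bash
python3 -c "
import cv2
a=cv2.imread('pics/top0.png')[90:350,200:500];b=cv2.imread('pics/scene0.png')[100:340,130:430]
cv2.imwrite('pics/t1.png',cv2.resize(a,None,fx=2.3,fy=2.3,interpolation=2));cv2.imwrite('pics/s1.png',cv2.resize(b,None,fx=2.4,fy=2.4,interpolation=2))"
```

```text
(no output)
```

View pics/t1.png

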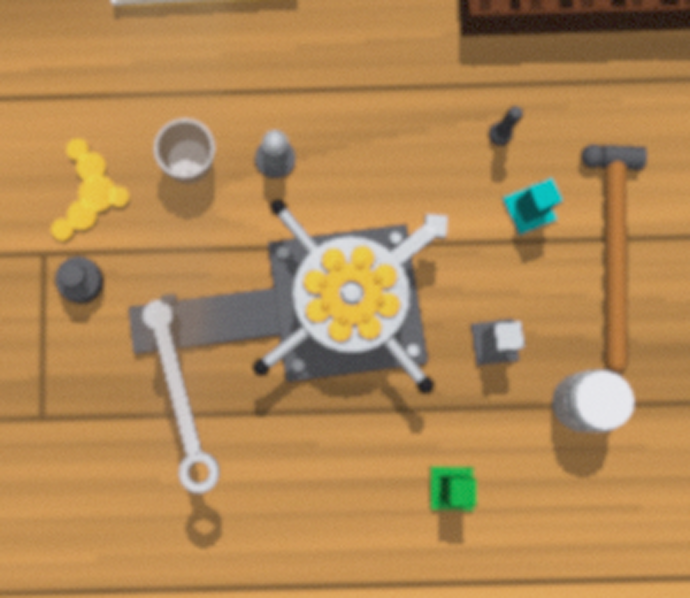

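View pics/s1.png

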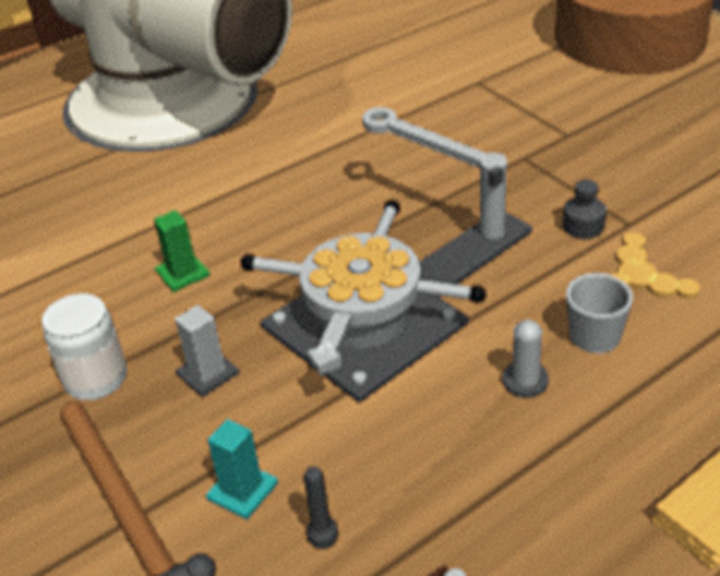

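The square_top candidates, by pixel in the top image (row, col), are:
- Grey plain steel post at (237, 421).
- Turquoise look-alike at about (172, 434).
- Green look-alike at about (305, 404).
- Grey round-topped post at about (152, 320).

I choose the grey square post at about (489, -213) mm. The crops confirm it. The pointer tip is at about (188, 390) and the axis at about (218, 352). The swing arm is parked on the robot side, with its ring at about (294, 287).

The pointer has to turn about 55° clockwise, so I'll push the rod nearest the robot on the right from its counter-clockwise side.

jog_arm --motion '[{"turn": -0.14},{"turn": -0.14},{"turn": -0.14},{"turn": -0.14},{"turn": -0.14},{"turn": -0.14},{"turn": -0.14},{"turn": -0.14},{"turn": -0.139},{}]' --grip 0

```text
validation failed for argument at $.mo...
```

jog_arm --motion '[{"x": 3.24,"y": 2.68},{"x": 3.24,"y": 2.68},{"x": 3.24,"y": 2.68},{"x": 3.24,"y": 2.68},{"x": 3.24,"y": 2.68},{"x": 3.24,"y": 2.68},{"x": 3.24,"y": 2.68},{"x": 3.24,"y": 2.68},{"x": 3.24,"y": 2.68},{"x": 3.24,"y": 2.68},{"x": 3.24,"y": 2.68},{"x": 3.24,"y": 2.68}]'

```text
validation failed for argument at $.mo...
```

```bash
python3 - <<'E'
from h import *
s=sensors.read_state();print(s["time"],s["q"],s["tcp_pos"],s["ee_rot"],s["contact_force"])
c=optics.calibration("wrist");print(c)
p,d=optics.capture("wrist");cv2.imwrite("pics/w1.png",p[:,:,::-1])
K=np.array(c["intrinsics"]);H=np.array(c["hand_eye"])
def wz(px,z):
    u=np.array([px[1]-K[0,2],px[0]-K[1,2]]);r=np.hypot(*u);t=r/K[0,0]
    v=np.array([np.sin(t)*u[0]/r,-np.sin(t)*u[1]/r,-np.cos(t)])
    Rt=rot(s["ee_rot"]);e=Rt@H[:3,3]+s["tcp_pos"];dd=Rt@H[:3,:3]@v
    return e+dd*(z-e[2])/dd[2]
for n,z in dict(table_axis=65,pointer_tip=65,square_top=74,round_top=75,guide_pivot=101,guide_ring=101,rosette_mid=78).items():
    for q in spot_point(n,"wrist")[:3]: print(n,np.round(q["pixel"]),round(q["confidence"],2),np.round(wz(q["pixel"],z)))
E
```

```text
0.8 [-1.25900457e+00  8.68684164e-02  1.75905808e-01  1.65982560e+00
 -2.27891244e-05  1.57076101e+00] [ 168.70997974 -523.47061551  231.30452358] [ 5.78037471e-06  9.87870087e-01  1.55282618e-01 -1.06260064e-05] [ 0.37726951 -1.37088476 -0.02568024]
{'intrinsics': array([[309.70691629,   0.        , 320.33987837],
       [  0.        , 309.70691629, 197.26543919],
       [  0.        ,   0.        ,   1.        ]]), 'hand_eye': array([[ 3.72087874e-04,  9.49739142e-01,  3.13042208e-01,
         7.97136805e+01],
       [ 9.99999928e-01, -3.28831843e-04, -1.90975443e-04,
        -8.62885338e-01],
       [-7.84386076e-05,  3.13042256e-01, -9.49739196e-01,
        -1.42590030e+02],
       [ 0.00000000e+00,  0.00000000e+00,  0.00000000e+00,
         1.00000000e+00]])}
```

View pics/w1.png

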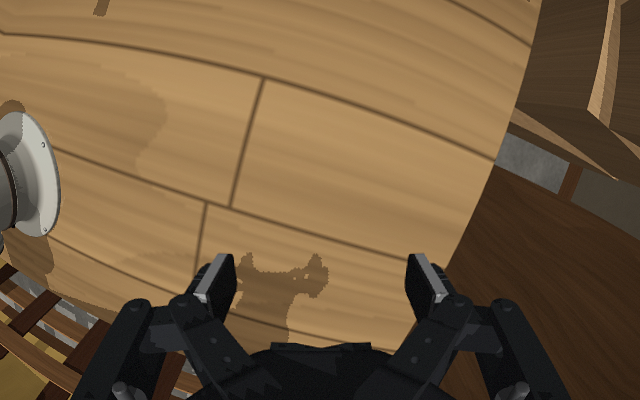

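The moves were refused because every row needs all four numbers. The wrist picture therefore shows only the start view: bare bench and the robot base at the left.

jog_arm --motion '[{"x": 0,"y": 0,"z": 0,"turn": -0.14},{"x": 0,"y": 0,"z": 0,"turn": -0.14},{"x": 0,"y": 0,"z": 0,"turn": -0.14},{"x": 0,"y": 0,"z": 0,"turn": -0.14},{"x": 0,"y": 0,"z": 0,"turn": -0.14},{"x": 0,"y": 0,"z": 0,"turn": -0.14},{"x": 0,"y": 0,"z": 0,"turn": -0.14},{"x": 0,"y": 0,"z": 0,"turn": -0.14},{"x": 0,"y": 0,"z": 0,"turn": -0.139},{"x": 0,"y": 0,"z": 0,"turn": 0}]' --grip 0

```text
time: 2.2
tcp_pos: [168.7, -523.5, 231.3]
ee_rot: [-0.0, 0.706, 0.708, 0.0]
contact_force: [-0.4, 0.4, -0.5]
gripper_width: -0.1
grasp_force: 0.0
```

jog_arm --motion '[{"x": 3.24,"y": 2.68,"z": 0,"turn": 0},{"x": 3.24,"y": 2.68,"z": 0,"turn": 0},{"x": 3.24,"y": 2.68,"z": 0,"turn": 0},{"x": 3.24,"y": 2.68,"z": 0,"turn": 0},{"x": 3.24,"y": 2.68,"z": 0,"turn": 0},{"x": 3.24,"y": 2.68,"z": 0,"turn": 0},{"x": 3.24,"y": 2.68,"z": 0,"turn": 0},{"x": 3.24,"y": 2.68,"z": 0,"turn": 0},{"x": 3.24,"y": 2.68,"z": 0,"turn": 0},{"x": 3.24,"y": 2.68,"z": 0,"turn": 0},{"x": 3.24,"y": 2.68,"z": 0,"turn": 0},{"x": 3.24,"y": 2.68,"z": 0,"turn": 0}]'

```text
time: 3.4
tcp_pos: [491.2, -133.1, 231.5]
ee_rot: [0.0, 0.709, 0.705, 0.0]
contact_force: [1.2, -0.3, 0.1]
gripper_width: 0.0
grasp_force: 0.0
```

```bash
cat >> h.py <<'E'
def wrist():
    s=sensors.read_state();p,d=optics.capture("wrist")
    c=optics.calibration("wrist");K=np.array(c["intrinsics"]);H=np.array(c["hand_eye"]);Rt=rot(s["ee_rot"])
    def wz(px,z):
        u=np.array([px[1]-K[0,2],px[0]-K[1,2]]);r=np.hypot(*u);t=r/K[0,0]
        v=np.array([np.sin(t)*u[0]/r,-np.sin(t)*u[1]/r,-np.cos(t)])
        e=Rt@H[:3,3]+s["tcp_pos"];dd=Rt@H[:3,:3]@v
        return e+dd*(z-e[2])/dd[2]
    return s,p,d,wz
PT=dict(table_axis=65,pointer_tip=65,square_top=74,round_top=75,guide_pivot=101,guide_ring=101,rosette_mid=78)
E
python3 - <<'E'
from h import *
s,p,d,wz=wrist();cv2.imwrite("pics/w2.png",p[:,:,::-1])
print(s["time"],s["q"],s["tcp_pos"],s["ee_rot"],s["contact_force"])
for n,z in PT.items():
    for q in spot_point(n,"wrist")[:3]: print(n,np.round(q["pixel"]),round(q["confidence"],2),np.round(wz(q["pixel"],z)))
E
```

```text
3.4 [-2.64569672e-01 -1.20340630e-02  7.42874728e-02  1.65659554e+00
 -2.96285693e-05  1.31086983e+00] [ 491.21462328 -133.0889029   231.46324213] [2.33630963e-04 7.08746462e-01 7.05463240e-01 1.17645529e-04] [ 1.19628145 -0.32610663  0.09112634]
table_axis [101. 369.] 0.95 [539. -54.  65.]
pointer_tip [194. 435.] 0.89 [ 616. -151.   65.]
square_top [275. 440.] 0.98 [ 634. -251.   74.]
square_top [244. 321.] 0.82 [ 490. -204.   74.]
square_top [200. 188.] 0.57 [ 346. -153.   74.]
round_top [ 46. 514.] 0.76 [699.  20.  75.]
guide_pivot [233. 478.] 0.34 [ 659. -183.  101.]
rosette_mid [101. 373.] 0.76 [541. -53.  78.]
```

View pics/w2.png

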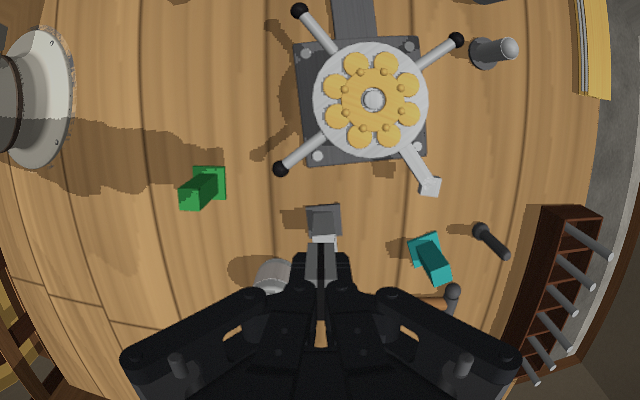

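The view agrees with the fixed cameras: axis at pixel (101, 372), pointer tip at (187, 430), square post top at (244, 321) and the rod to push ending at (169, 281). Next I go down beside that rod and push along an arc, stopping short of the target.

jog_arm --motion '[{"x": 0,"y": 0,"z": 3,"turn": 0},{"x": 0,"y": 0,"z": 3,"turn": 0},{"x": 0,"y": 0,"z": 3,"turn": 0},{"x": 0,"y": 0,"z": 3,"turn": 0},{"x": 0,"y": 0,"z": 3,"turn": 0},{"x": 0,"y": 0,"z": 3,"turn": 0},{"x": 0,"y": 0,"z": 0,"turn": 0}]'

```text
time: 4.5
tcp_pos: [487.5, -134.9, 47.7]
ee_rot: [-0.003, 0.708, 0.706, -0.001]
contact_force: [-0.1, 0.2, 1.3]
gripper_width: 0.0
grasp_force: 0.0
```

jog_arm --motion '[{"x": 0.67,"y": -0.7,"z": 0,"turn": 0},{"x": 0.63,"y": -0.74,"z": 0,"turn": 0},{"x": 0.7,"y": -0.68,"z": 0,"turn": 0},{"x": 0.77,"y": -0.6,"z": 0,"turn": 0},{"x": 0.82,"y": -0.51,"z": 0,"turn": 0},{"x": 0.88,"y": -0.43,"z": 0,"turn": 0},{"x": 0.91,"y": -0.33,"z": 0,"turn": 0},{"x": 0.95,"y": -0.24,"z": 0,"turn": 0},{"x": 0.96,"y": -0.13,"z": 0,"turn": 0},{"x": 0.49,"y": -0.03,"z": 0,"turn": 0},{"x": 0,"y": 0,"z": 0,"turn": 0}]'

```text
time: 5.6
tcp_pos: [446.1, -56.0, 51.1]
ee_rot: [-0.001, 0.707, 0.708, -0.0]
contact_force: [0.2, -0.6, 1.1]
gripper_width: -0.1
grasp_force: 0.0
```

```bash
cat >> h.py <<'E'
def ang(a,b): return round(float(np.degrees(np.arctan2(b[1]-a[1],b[0]-a[0]))),1)
def fixed(names,cams=("top","scene")):
    for cam in cams:
        p,d=optics.capture(cam);cv2.imwrite(f"pics/{cam}_l.png",p[:,:,::-1])
        for n in names:
            for q in spot_point(n,cam)[:3]: print(cam,n,np.round(q["pixel"],1),round(q["confidence"],2),np.round(at_z(cam,q["pixel"],PT[n])[:2],1))
E
python3 - <<'E'
from h import *
s=sensors.read_state();print(s["time"],s["tcp_pos"],s["contact_force"])
fixed(["table_axis","pointer_tip","square_top","rosette_mid"])
s,p,d,wz=wrist();cv2.imwrite("pics/w3.png",p[:,:,::-1])
for n,z in PT.items():
    for q in spot_point(n,"wrist")[:3]: print(n,np.round(q["pixel"]),round(q["confidence"],2),np.round(wz(q["pixel"],z)))
a=cv2.imread('pics/top_l.png')[90:350,200:500];cv2.imwrite('pics/t2.png',cv2.resize(a,None,fx=2.3,fy=2.3,interpolation=2))
E
```

```text
5.6 [446.11135499 -55.96963231  51.09241832] [ 0.15057675 -0.56090088  1.11487641]
top table_axis [214.7 353.8] 0.75 [547.2 -57.7]
top square_top [172.3 435.3] 0.83 [ 639.9 -249.1]
top square_top [217.4 356.8] 0.64 [539.5 -63.6]
top square_top [235.3 422.8] 0.53 [ 494.9 -210.9]
top rosette_mid [214.9 353. ] 0.65 [545.  -54.8]
scene table_axis [214.3 278.3] 0.72 [537.1 -52. ]
scene pointer_tip [233.1 230. ] 0.85 [ 518.8 -170.8]
scene pointer_tip [256.6 169.5] 0.2 [ 498.1 -304.6]
scene square_top [191.6 201.3] 0.9 [ 352.1 -151.7]
scene square_top [230.3 209. ] 0.89 [ 489.8 -205.4]
scene square_top [279.7 224.5] 0.59 [ 636.1 -251.2]
scene rosette_mid [209.5 280.4] 0.9 [539.4 -46.5]
table_axis [257. 498.] 0.75 [541. -53.  65.]
round_top [348. 553.] 0.34 [ 614. -130.   75.]
rosette_mid [267. 505.] 0.6 [538. -51.  78.]
```

View pics/t2.png

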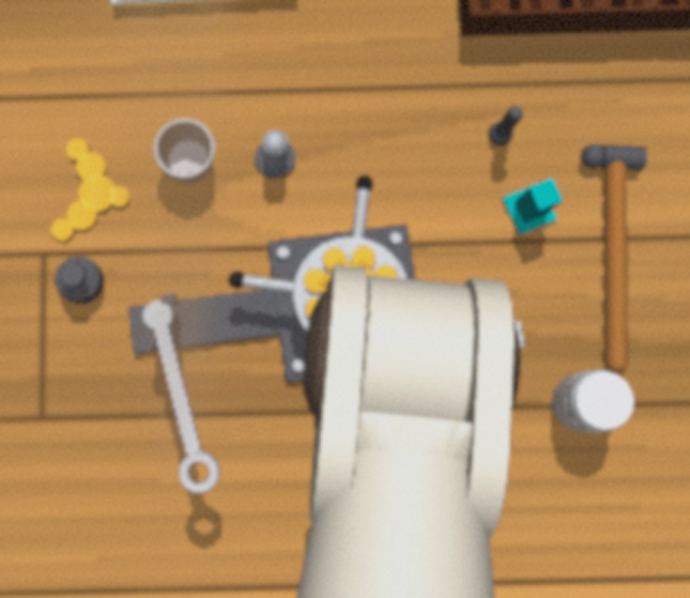

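The top picture shows the turntable has turned about 45°, with rods now at crop (364, 183) and (236, 280), and nothing else disturbed. I push about 7° more, then back off to look.

jog_arm --motion '[{"x": 0.4,"y": 0,"z": 0,"turn": 0},{"x": 0.4,"y": 0,"z": 0,"turn": 0},{"x": 0.3,"y": 0,"z": 0,"turn": 0},{"x": 0,"y": 0,"z": 0,"turn": 0},{"x": -1.5,"y": 0,"z": 0,"turn": 0},{"x": -1.5,"y": 0,"z": 0,"turn": 0},{"x": 0,"y": 0,"z": -4,"turn": 0},{"x": 0,"y": 0,"z": -4,"turn": 0},{"x": 0,"y": 0,"z": -4,"turn": 0},{"x": 0,"y": 0,"z": -4,"turn": 0},{"x": 0,"y": 0,"z": -3,"turn": 0}]'

```text
time: 7.6
tcp_pos: [446.4, -75.6, 243.8]
ee_rot: [0.0, 0.707, 0.707, 0.001]
contact_force: [0.3, -0.3, 0.3]
gripper_width: -0.0
grasp_force: 0.0
```

jog_arm --motion '[{"x": -3,"y": -1,"z": -2,"turn": 0},{"x": -3,"y": -1,"z": -2,"turn": 0},{"x": -3,"y": -1,"z": -2,"turn": 0},{"x": -3,"y": -1,"z": -2,"turn": 0},{"x": -3,"y": -1,"z": 0,"turn": 0},{"x": -3,"y": 0,"z": 0,"turn": 0},{"x": -3,"y": 0,"z": 0,"turn": 0},{"x": -3,"y": 0,"z": 0,"turn": 0},{"x": 0,"y": 0,"z": 0,"turn": 0}]'

```text
time: 8.5
tcp_pos: [396.2, -318.2, 320.0]
ee_rot: [-0.001, 0.708, 0.706, -0.0]
contact_force: [-0.2, 0.6, -1.1]
gripper_width: -0.2
grasp_force: 0.0
```

```bash
python3 - <<'E'
from h import *
s,p,d,wz=wrist();cv2.imwrite("pics/w4.png",p[:,:,::-1])
print(s["time"],s["tcp_pos"])
for n,z in PT.items():
    for q in spot_point(n,"wrist")[:3]: print(n,np.round(q["pixel"]),round(q["confidence"],2),np.round(wz(q["pixel"],z)))
fixed(["table_axis","pointer_tip","square_top","rosette_mid"])
a=cv2.imread('pics/top_l.png')[150:300,270:450];b=p[:,:,::-1]
# black balls: z~65, dark small blobs
for cam in("top","scene"):
    im=cv2.imread(f"pics/{cam}_l.png");m=(im.max(2)<45).astype(np.uint8)
    n,l,st,ce=cv2.connectedComponentsWithStats(m)
    for i in range(1,n):
        P=at_z(cam,ce[i][::-1],65)
        r=np.hypot(P[0]-540,P[1]+52)
        if 100<r<130 and st[i,4]>8: print(cam,"ball",st[i,4],P[:2].round(1),r.round(1),ang((540,-52),P))
cv2.imwrite('pics/t3.png',np.hstack([cv2.resize(a,(600,500),interpolation=2)]))
E
```

```text
8.5 [ 396.22831545 -318.18329629  320.00362934]
pointer_tip [ 51. 403.] 0.74 [ 502. -171.   65.]
square_top [ 32. 280.] 0.97 [ 346. -151.   74.]
square_top [119. 492.] 0.93 [ 631. -252.   74.]
square_top [ 76. 400.] 0.69 [ 495. -205.   74.]
top table_axis [216.3 353.7] 0.76 [543.5 -57.3]
top table_axis [218.  355.9] 0.71 [539.4 -62.2]
top pointer_tip [231.4 404.2] 0.71 [ 505.6 -171.2]
top square_top [172.7 436. ] 0.97 [ 638.9 -250.7]
top square_top [302.9 401.9] 0.74 [ 346.7 -155.4]
top square_top [238.6 425.1] 0.66 [ 487.3 -215.6]
top rosette_mid [214.6 353.4] 0.71 [545.6 -55.8]
scene table_axis [216.5 279.3] 0.85 [545.  -54.8]
scene pointer_tip [228.8 226.8] 0.73 [ 501.9 -169. ]
scene square_top [193.3 201.2] 0.97 [ 358.1 -155.2]
scene square_top [280.1 227.4] 0.77 [ 640.6 -247.4]
scene square_top [231.7 209.3] 0.57 [ 494.3 -207.1]
scene rosette_mid [209.5 279.8] 0.81 [538.4 -47.5]
scene rosette_mid [230.5 224.7] 0.3 [ 517.2 -181. ]
top ball 9 [426.7 -23.8] 116.8 166.0
scene ball 28 [574.8  60.4] 117.7 72.8
scene ball 10 [ 545.9 -156.5] 104.6 -86.8
scene ball 48 [654.5 -83.3] 118.7 -15.3
```

View pics/t3.png

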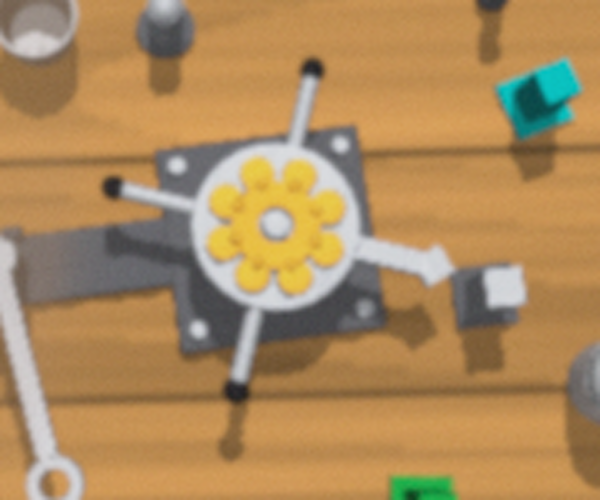

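The top crop shows the pointer, tip at crop (455, 268), nearly aimed at the grey square post at (505, 287). The balls are at (313, 68), (112, 186) and (236, 390). I compute the remaining angle from these.

```bash
python3 - <<'E'
from h import *
f=lambda u,v,z:at_z("top",(150+v/3.3333,270+u/3.3333),z)[:2]
A,B,C=f(313,68,65),f(112,186,65),f(236,390,65);T=f(457,268,65);S=f(505,287,74);ax=(A+C)/2
print("top",A,B,C,"axis",ax,"tip",T,"post",S)
print("AC-dir pointer",ang(C,A)-90,"B->axis",ang(B,ax),"axis->tip",ang(ax,T),"axis->post",ang(ax,S))
# scene: whitened depth-free; enlarge crop for reading
im=cv2.imread("pics/scene_l.png")[170:300,170:350];cv2.imwrite("pics/s3.png",cv2.resize(im,(792,572),interpolation=2))
# depth-based post top
d=np.load("pics/top0d.npy");c=optics.calibration("top");K=np.array(c["intrinsics"]);Rm=rot(c["orientation"])
r,cc=np.mgrid[222:252,405:440];z=d[222:252,405:440]
P=np.stack([(cc-K[0,2])/K[0,0]*z,-(r-K[1,2])/K[1,1]*z,-z],-1)@Rm.T+np.array(c["eye"])
m=(P[...,2]>62)&(P[...,2]<85)&(z>0);print("post depth",m.sum(),P[m].mean(0),P[m].min(0),P[m].max(0))
E
```

```text
top [651.19029033 -85.33448622] [571.0130612   57.63132243] [428.66367308 -23.67223905] axis [539.9269817  -54.50336263] tip [ 507.75897797 -177.93391979] post [ 493.12027717 -207.89080291]
AC-dir pointer -105.5 B->axis -105.5 axis->tip -104.6 axis->post -107.0
post depth 144 [ 493.16146139 -204.81540424   73.19285079] [ 479.99244386 -218.5244724    63.5211369 ] [ 506.97195875 -191.22045249   77.74280996]
```

View pics/s3.png

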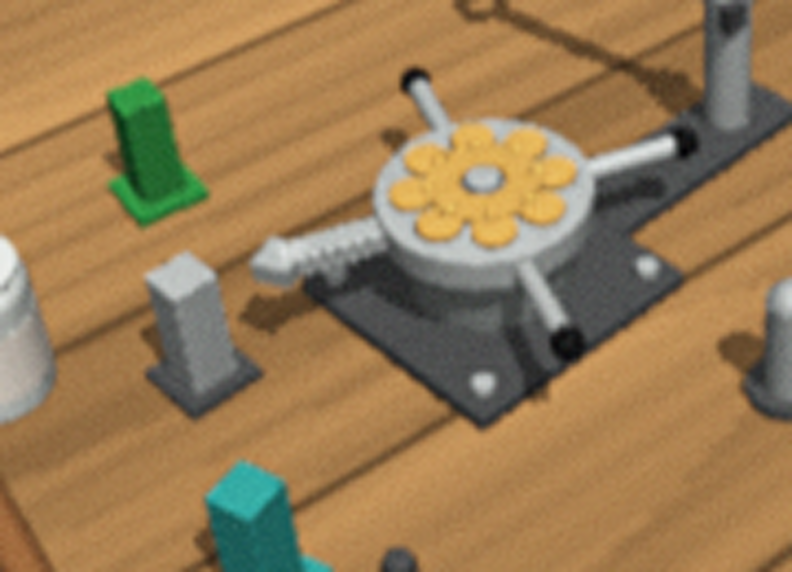

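```bash
python3 - <<'E'
from h import *
f=lambda u,v,z:at_z("scene",(170+v/4.4,170+u/4.4),z)[:2]
A,B,C=f(569,341,65),f(683,142,65),f(414,82,65);T=f(258,262,65);S=f(181,279,74);ax=(A+C)/2
print(A,B,C,"axis",ax,"tip",T,"post",S)
print("AC-dir pointer",ang(C,A)-90,"B->axis",ang(B,ax),"axis->tip",ang(ax,T),"axis->post",ang(ax,S))
# post top by saturation segmentation of bright face in averaged top images
ims=[optics.capture("top")[0].astype(float) for _ in range(4)];im=np.mean(ims,0);cv2.imwrite("pics/topavg.png",im[:,:,::-1])
h=cv2.cvtColor(im.astype(np.uint8),cv2.COLOR_RGB2HSV)
w=h[225:250,408:436];m=((w[...,1]<40)&(w[...,2]>150)).astype(np.uint8)
n,l,st,ce=cv2.connectedComponentsWithStats(m);i=1+st[1:,4].argmax();c=ce[i]+[408,225];S2=at_z("top",c[::-1],74)[:2];print("top face",st[i],c,S2,ang((539.9,-54.5),S2))
d=h[165:270,300:420];
for nme,(r0,r1,c0,c1) in dict(A=(163,178,356,372),B=(198,213,296,311),C=(259,275,334,348)).items():
    g=cv2.cvtColor(im.astype(np.uint8),cv2.COLOR_RGB2GRAY)[r0:r1,c0:c1].astype(float);k=np.clip(70-g,0,None)
    rr,cc=np.mgrid[r0:r1,c0:c1];print(nme,at_z("top",((k*rr).sum()/k.sum(),(k*cc).sum()/k.sum()),65)[:2])
E
```

```text
[654.56343255 -81.23625685] [575.04739693  59.47970312] [433.54268191 -21.56964558] axis [544.05305723 -51.40295122] tip [ 506.75349235 -167.14223632] post [ 501.78353919 -206.71310064]
AC-dir pointer -105.1 B->axis -105.6 axis->tip -107.9 axis->post -105.2
top face [  7   5  13  12 138] [420.92028986 235.45652174] [ 494.61067476 -206.67454185] -106.6
A [652.33712953 -84.47316578]
B [571.0214322   58.51439333]
C [427.87586123 -22.82419967][ WARN:0@2.455] global loadsave.cpp:1063 imwrite_ Unsupported depth image for selected encoder is fallbacked to CV_8U.
```

jog_arm --motion '[{"x": 2.4,"y": 2.85,"z": 0.5,"turn": 0},{"x": 2.4,"y": 2.85,"z": 0.5,"turn": 0},{"x": 2.4,"y": 2.85,"z": 0.5,"turn": 0},{"x": 2.4,"y": 2.85,"z": 0.5,"turn": 0},{"x": 0,"y": 0,"z": 0,"turn": 0},{"x": 0,"y": 0,"z": 0,"turn": 0},{"x": 0,"y": 0,"z": 0,"turn": 0}]'

```text
time: 10.3
tcp_pos: [509.9, -220.4, 301.6]
ee_rot: [0.0, 0.707, 0.707, -0.0]
contact_force: [-0.1, -0.7, -0.0]
gripper_width: -0.4
grasp_force: 0.0
```

```bash
python3 - <<'E'
from h import *
s,p,d,wz=wrist();print(s["time"],s["tcp_pos"])
cv2.imwrite("pics/w5.png",p[:,:,::-1])
cv2.imwrite("pics/w5c.png",cv2.resize(p[0:150,240:440,::-1],(800,600),interpolation=2))
E
```

```text
10.3 [ 509.92344745 -220.35806098  301.59110804]
```

View pics/w5c.png

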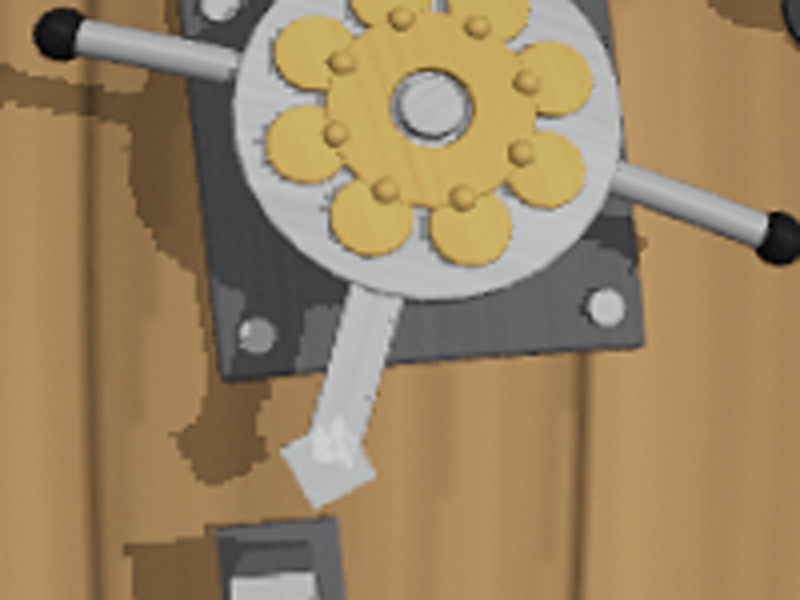

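```bash
python3 - <<'E'
from h import *
s,p,d,wz=wrist()
f=lambda u,v,z:wz((v/4,240+u/4),z)[:2]
L,Rr,T=f(60,34,65),f(782,238,65),f(318,505,71);ax=(L+Rr)/2;pin=f(432,105,85)
print(L,Rr,"ax",ax,"pin",pin,"tip",T,"LR ptr",ang(L,Rr)-90,"ax-tip",ang(ax,T))
h=cv2.cvtColor(p,cv2.COLOR_RGB2HSV);m=((h[...,1]<40)&(h[...,2]>140)).astype(np.uint8)
m[:133]=0;m[190:]=0;m[:,:280]=0;m[:,345:]=0
n,l,st,ce=cv2.connectedComponentsWithStats(m)
for i in range(1,n):
    if st[i,4]>40:S=wz(ce[i][::-1],74)[:2];print(st[i],ce[i],S,ang(ax,S),ang(pin,S))
cv2.imwrite("pics/w6c.png",cv2.resize(p[90:210,240:400,::-1],(800,600),interpolation=2))
E
```

```text
[429.52127135 -22.4345998 ] [653.00474152 -83.51828127] ax [541.26300643 -52.97644054] pin [540.54191468 -53.58790675] tip [ 508.04114021 -173.01060897] LR ptr -105.3 ax-tip -105.5
[298 143  23  22 438] [308.74429224 153.63242009] [ 494.98169194 -206.06297348] -106.8 -106.6
```

View pics/w6c.png

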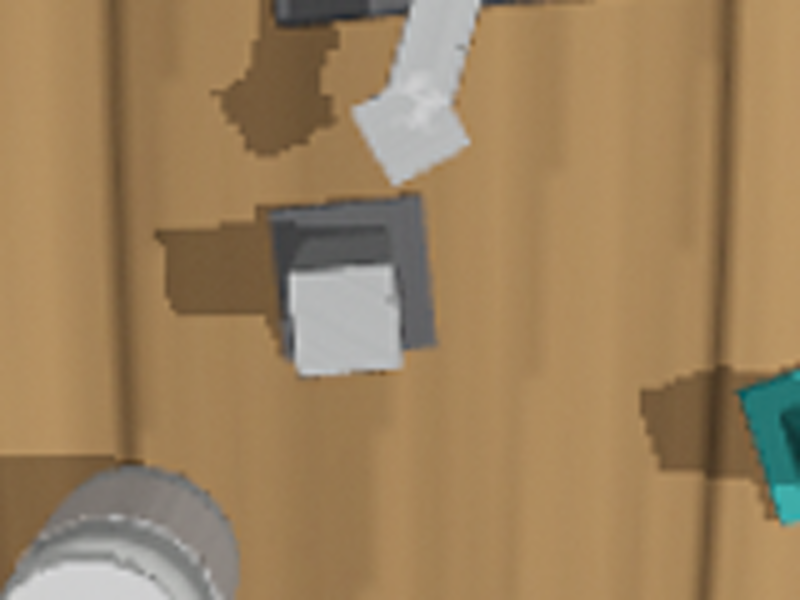

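The pointer is at -105.4° and the post bears -106.7°, so a nudge of about 1.3° (2 mm) is left, and the last push stopped at y ≈ -44.5. I go back to the same rod.

jog_arm --motion '[{"x": 3.6,"y": -1.59,"z": 0,"turn": 0},{"x": 3.6,"y": -1.59,"z": 0,"turn": 0},{"x": 3.6,"y": -1.59,"z": 0,"turn": 0},{"x": 3.6,"y": -1.59,"z": 0,"turn": 0},{"x": 0,"y": 0,"z": 4,"turn": 0},{"x": 0,"y": 0,"z": 4,"turn": 0},{"x": 0,"y": 0,"z": 4,"turn": 0},{"x": 0,"y": 0,"z": 4,"turn": 0},{"x": 0,"y": 0,"z": 4,"turn": 0},{"x": 0,"y": 0,"z": 3,"turn": 0},{"x": 0,"y": 0,"z": 2,"turn": 0},{"x": 0,"y": 0,"z": 0,"turn": 0}]'

```text
time: 11.6
tcp_pos: [444.8, -76.3, 49.0]
ee_rot: [-0.002, 0.708, 0.707, -0.001]
contact_force: [-0.1, -0.1, 0.7]
gripper_width: -0.1
grasp_force: 0.0
```

jog_arm --motion '[{"x": 1,"y": 0,"z": 0,"turn": 0},{"x": 1,"y": 0,"z": 0,"turn": 0},{"x": 0.5,"y": 0,"z": 0,"turn": 0},{"x": 0,"y": 0,"z": 0,"turn": 0},{"x": 0,"y": 0,"z": 0,"turn": 0}]'

```text
time: 12.1
tcp_pos: [447.1, -50.6, 51.8]
ee_rot: [0.0, 0.707, 0.707, 0.0]
contact_force: [0.2, 0.3, -0.2]
gripper_width: 0.0
grasp_force: 0.0
```

jog_arm --motion '[{"x": 0.3,"y": 0,"z": 0,"turn": 0},{"x": 0.2,"y": 0,"z": 0,"turn": 0},{"x": 0.2,"y": 0,"z": 0,"turn": 0},{"x": 0.15,"y": 0,"z": 0,"turn": 0},{"x": 0,"y": 0,"z": 0,"turn": 0},{"x": 0,"y": 0,"z": 0,"turn": 0}]'

```text
time: 12.7
tcp_pos: [446.8, -42.4, 51.3]
ee_rot: [0.0, 0.707, 0.707, -0.0]
contact_force: [0.0, -1.8, 0.6]
gripper_width: -0.1
grasp_force: 0.6
```

jog_arm --motion '[{"x": -1.5,"y": 0,"z": 0,"turn": 0},{"x": -1.7,"y": 0,"z": 0,"turn": 0},{"x": 0,"y": 0,"z": -4,"turn": 0},{"x": 0,"y": 0,"z": -4,"turn": 0},{"x": 0,"y": 0,"z": -4,"turn": 0},{"x": 0,"y": 0,"z": -4,"turn": 0},{"x": 0,"y": 0,"z": -4,"turn": 0},{"x": -3.6,"y": 1.59,"z": -2,"turn": 0},{"x": -3.6,"y": 1.59,"z": -3,"turn": 0},{"x": -3.6,"y": 1.59,"z": 0,"turn": 0},{"x": -3.6,"y": 1.59,"z": 0,"turn": 0},{"x": 0,"y": 0,"z": 0,"turn": 0}]'

```text
time: 13.9
tcp_pos: [511.5, -221.7, 299.1]
ee_rot: [-0.001, 0.708, 0.706, -0.001]
contact_force: [0.3, 0.7, -0.2]
gripper_width: -0.1
grasp_force: 0.0
```

jog_arm --motion '[{"x": 0,"y": 0,"z": 0,"turn": 0},{"x": 0,"y": 0,"z": 0,"turn": 0},{"x": 0,"y": 0,"z": 0,"turn": 0}]'

```text
time: 14.2
tcp_pos: [510.1, -217.4, 301.8]
ee_rot: [0.0, 0.707, 0.707, 0.0]
contact_force: [1.2, 0.4, 0.1]
gripper_width: -0.0
grasp_force: 0.0
```

```bash
cat > m.py <<'E'
from h import *
s,p,d,wz=wrist();print(s["time"],s["tcp_pos"],s["q"])
cv2.imwrite("pics/w7.png",p[:,:,::-1])
g=cv2.cvtColor(p,cv2.COLOR_RGB2GRAY);m=(g<38).astype(np.uint8);m[90:]=0
n,l,st,ce=cv2.connectedComponentsWithStats(m);pts=[]
for i in range(1,n):
    P=wz(ce[i][::-1],65)[:2]
    if st[i,4]>30 and 108<np.hypot(*(P-[540.5,-53.5]))<122: print(st[i],P);pts.append(P)
h=cv2.cvtColor(p,cv2.COLOR_RGB2HSV);m=((h[...,1]<40)&(h[...,2]>140)).astype(np.uint8)
m[:140]=0;m[190:]=0;m[:,:280]=0;m[:,345:]=0
n,l,st,ce=cv2.connectedComponentsWithStats(m);i=1+st[1:,4].argmax();S=wz(ce[i][::-1],74)[:2]
if len(pts)>=2:
    L,Rr=sorted(pts,key=lambda P:P[0])[0],sorted(pts,key=lambda P:P[0])[-1];ax=(L+Rr)/2
    print("ax",ax,"ptr",ang(L,Rr)-90,"post",S,ang(ax,S))
E
python3 m.py
```

```text
14.2 [ 510.14014092 -217.42335425  301.80065011] [-4.03000090e-01  1.38253107e-01  3.71444357e-01  1.80345214e+00
  2.15538114e-04  1.16679422e+00]
[249   2  13  13 107] [429.19693601 -18.12415103]
[428  59  12  12  95] [651.05789714 -87.32575698]
ax [540.12741658 -52.724954  ] ptr -107.3 post [ 494.8407126  -206.23004378] -106.4
```

The pointer is now at -107.3° against a post bearing of about -106.6°, so it is aligned to within a degree. Next is the swing arm: I go to its outer (+y) side and descend to just under its bar height.

jog_arm --motion '[{"x": 4.1,"y": -0.99,"z": 0,"turn": 0},{"x": 4.1,"y": -0.99,"z": 0,"turn": 0},{"x": 4.1,"y": -0.99,"z": 0,"turn": 0},{"x": 4.1,"y": -0.99,"z": 0,"turn": 0},{"x": 4.1,"y": -0.99,"z": 0,"turn": 0},{"x": 4.1,"y": -0.99,"z": 0,"turn": 0},{"x": 4.1,"y": -0.99,"z": 0,"turn": 0},{"x": 4.1,"y": -0.99,"z": 0,"turn": 0},{"x": 4.1,"y": -0.99,"z": 0,"turn": 0},{"x": 0,"y": 0,"z": 0,"turn": 0},{"x": 0,"y": 0,"z": 0,"turn": 0}]'

```text
time: 15.35
tcp_pos: [420.5, 151.7, 301.7]
ee_rot: [0.0, 0.706, 0.708, 0.0]
contact_force: [0.3, -0.6, 0.5]
gripper_width: -0.1
grasp_force: 0.0
```

```bash
python3 - <<'E'
from h import *
s,p,d,wz=wrist();print(s["time"],s["tcp_pos"]);cv2.imwrite("pics/w8.png",p[:,:,::-1])
for n in("guide_pivot","guide_ring","table_axis"):
    for q in spot_point(n,"wrist")[:2]: print(n,np.round(q["pixel"]),round(q["confidence"],2),np.round(wz(q["pixel"],PT[n])))
fixed(["guide_pivot","guide_ring"])
E
```

```text
15.35 [420.5497369  151.65109376 301.65476981]
guide_pivot [185. 408.] 0.83 [524. 135. 101.]
guide_ring [213. 279.] 0.64 [370.  99. 101.]
table_axis [296. 396.] 0.64 [537. -51.  65.]
top guide_pivot [226.6 268.4] 0.61 [520.6 135.5]
top guide_ring [294.9 287.7] 0.68 [370.9  94.7]
scene guide_pivot [170.8 333.7] 0.93 [528.2 127.5]
scene guide_ring [148.1 288.2] 0.82 [368.2 105.3]
```

jog_arm --motion '[{"x": 0,"y": 0,"z": 3,"turn": 0},{"x": 0,"y": 0,"z": 3,"turn": 0},{"x": 0,"y": 0,"z": 3,"turn": 0},{"x": 0,"y": 0,"z": 3,"turn": 0},{"x": 0,"y": 0,"z": 3,"turn": 0},{"x": 0,"y": 0,"z": 3,"turn": 0},{"x": 0,"y": 0,"z": 2,"turn": 0},{"x": 0,"y": 0,"z": 1.2,"turn": 0},{"x": 0,"y": 0,"z": 0,"turn": 0},{"x": 0,"y": 0,"z": 0,"turn": 0}]'

```text
time: 16.85
tcp_pos: [421.7, 150.7, 90.1]
ee_rot: [0.0, 0.707, 0.707, 0.0]
contact_force: [-0.2, -0.0, 0.2]
gripper_width: -0.1
grasp_force: 0.0
```

jog_arm --motion '[{"x": -1.42,"y": 0.2,"z": 0,"turn": 0},{"x": -1.44,"y": 0.08,"z": 0,"turn": 0},{"x": -1.41,"y": 0.27,"z": 0,"turn": 0},{"x": -1.35,"y": 0.47,"z": 0,"turn": 0},{"x": -1.28,"y": 0.65,"z": 0,"turn": 0},{"x": -1.18,"y": 0.83,"z": 0,"turn": 0},{"x": -1.05,"y": 0.98,"z": 0,"turn": 0},{"x": 0,"y": 0,"z": 0,"turn": 0}]'

```text
time: 17.65
tcp_pos: [457.4, 58.2, 89.7]
ee_rot: [0.001, 0.708, 0.707, 0.0]
contact_force: [-0.0, 0.2, 0.2]
gripper_width: -0.2
grasp_force: 0.0
```

```bash
python3 - <<'E'
from h import *
s=sensors.read_state();print(s["tcp_pos"],s["contact_force"])
fixed(["guide_ring","pointer_tip"])
E
```

```text
[457.44020015  58.20125405  89.68022083] [-0.04285275  0.20291208  0.20898518]
top pointer_tip [232.1 404.7] 0.68 [ 504.  -172.2]
scene guide_ring [177.2 275. ] 0.79 [454.1   0.9]
scene pointer_tip [229.  224.6] 0.65 [ 499.2 -173.1]
scene pointer_tip [167.2 337. ] 0.58 [483.3 179.4]
```

The arm follows, with its ring now at about (454, 1). I continue to near the stop, then go gently.

jog_arm --motion '[{"x": -0.91,"y": 1.11,"z": 0,"turn": 0},{"x": -0.74,"y": 1.23,"z": 0,"turn": 0},{"x": -0.56,"y": 1.33,"z": 0,"turn": 0},{"x": -0.25,"y": 0.86,"z": 0,"turn": 0},{"x": 0,"y": 0.3,"z": 0,"turn": 0},{"x": 0,"y": 0,"z": 0,"turn": 0}]'

```text
time: 18.55
tcp_pos: [504.8, 34.4, 89.1]
ee_rot: [0.0, 0.707, 0.707, -0.0]
contact_force: [0.1, -1.5, -0.2]
gripper_width: 0.2
grasp_force: 0.0
```

jog_arm --motion '[{"x": 0,"y": 0.3,"z": 0,"turn": 0},{"x": 0,"y": 0.2,"z": 0,"turn": 0},{"x": 0,"y": 0,"z": 0,"turn": 0}]'

```text
time: 18.85
tcp_pos: [509.4, 34.8, 89.3]
ee_rot: [0.0, 0.707, 0.707, -0.0]
contact_force: [0.1, -0.8, -0.1]
gripper_width: -0.1
grasp_force: 0.3
```

jog_arm --motion '[{"x": 0,"y": 0.2,"z": 0,"turn": 0},{"x": 0,"y": 0.1,"z": 0,"turn": 0},{"x": 0,"y": 0,"z": 0,"turn": 0}]'

```text
time: 19.15
tcp_pos: [511.1, 34.8, 89.1]
ee_rot: [-0.001, 0.707, 0.707, -0.001]
contact_force: [-7.9, -0.1, 2.3]
gripper_width: -0.1
grasp_force: 4.4
```

jog_arm --motion '[{"x": 0,"y": 0.1,"z": 0,"turn": 0},{"x": 0,"y": 0,"z": 0,"turn": 0},{"x": 0,"y": 0,"z": 0,"turn": 0}]'

```text
time: 19.45
tcp_pos: [511.3, 34.8, 89.1]
ee_rot: [-0.002, 0.707, 0.707, -0.002]
contact_force: [-13.2, -0.4, 5.7]
gripper_width: 0.1
grasp_force: 6.7
```

jog_arm --motion '[{"x": 0,"y": -1.5,"z": 0,"turn": 0},{"x": 0,"y": -2.5,"z": 0,"turn": 0},{"x": 0,"y": -2,"z": -3,"turn": 0},{"x": 0,"y": 0,"z": -4,"turn": 0},{"x": 0,"y": 0,"z": -4,"turn": 0},{"x": 0,"y": 0,"z": -4,"turn": 0},{"x": 0,"y": 0,"z": -4,"turn": 0},{"x": 0,"y": 0,"z": -2,"turn": 0},{"x": 0,"y": 0,"z": 0,"turn": 0}]'

```text
time: 20.35
tcp_pos: [454.4, 34.9, 302.6]
ee_rot: [0.002, 0.707, 0.707, 0.002]
contact_force: [0.3, 0.1, -0.0]
gripper_width: 0.4
grasp_force: 0.0
```

jog_arm --motion '[{"x": -4,"y": 0.6,"z": 0,"turn": 0},{"x": -4,"y": 0.6,"z": 0,"turn": 0},{"x": -4,"y": 0.6,"z": 0,"turn": 0},{"x": -4,"y": 0.6,"z": 0,"turn": 0},{"x": -4,"y": 0.6,"z": 0,"turn": 0},{"x": -4,"y": 0.6,"z": 0,"turn": 0},{"x": -1.2,"y": 2,"z": 0,"turn": 0},{"x": 0,"y": 2,"z": 0,"turn": 0},{"x": 0,"y": 0,"z": 0,"turn": 0},{"x": 0,"y": 0,"z": 0,"turn": 0},{"x": 0,"y": 0,"z": 0,"turn": 0}]'

```text
time: 21.45
tcp_pos: [528.9, -216.9, 299.2]
ee_rot: [-0.0, 0.707, 0.707, -0.0]
contact_force: [0.2, -0.4, -0.1]
gripper_width: -0.2
grasp_force: 0.0
```

```bash
python3 m.py; python3 - <<'E'
from h import *
fixed(["guide_ring","guide_pivot","pointer_tip"])
a=cv2.imread('pics/scene_l.png')[130:300,170:400]
b=cv2.imread('pics/w7.png')[0:200,230:480]
cv2.imwrite('pics/f.png',np.hstack([cv2.resize(a,(400,296)),cv2.resize(b,(370,296))]))
E
```

```text
21.45 [ 528.92903505 -216.90830676  299.22076752] [-3.89174846e-01  1.80554078e-01  4.14230212e-01  1.80471149e+00
  1.79413368e-06  1.18117832e+00]
[234   3  12  13  98] [428.90378718 -18.03728784]
[414  57  13  13 101] [650.82209837 -87.19239618]
ax [539.86294278 -52.61484201] ptr -107.3 post [ 494.63475986 -206.23536843] -106.4
top guide_ring [217.3 337.6] 0.73 [537.4 -18.7]
top guide_pivot [227.5 268.4] 0.92 [518.6 135.5]
top pointer_tip [232.2 405.8] 0.82 [ 503.7 -174.7]
scene guide_ring [194.1 288.2] 0.81 [529.3 -14.7]
scene guide_pivot [168.2 334.7] 0.58 [521.4 136.9]
```

View pics/f.png

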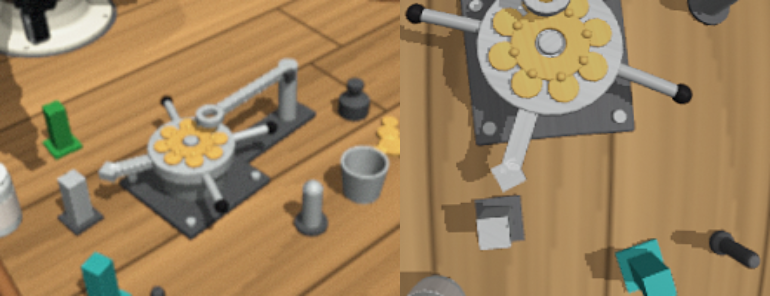

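The picture shows the ring over the rosette at left crop (210, 117). The pointer aims at the grey square post at right crop (495, 228), within about 1°. The rosette is seated and the bystanders are undisturbed. The arm took 13 N without moving, so it is on its stop, and the hand is high and clear.

```bash
python3 -c "
from rig import ticket;print(ticket.hand_in())"
```

```text
the job is handed in; nothing more can be done
None
```

The job is handed in: the pointer aims at the grey square post to within about 1°, the swing arm is hard against its stop with its ring over the seated rosette, nothing else on the bench looked disturbed, and the hand is clear.

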